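# Take the square jar off the railed display shelf and pack it

## Task

Take the square-sided jar from the display shelf: lift it up over the steel rail at the front, below the glass shelf overhead, then draw it forward, knocking neither the rail nor the glass. Stand it upright in the free cell of the cardboard carton, lowering it gently until you feel it rest on the packing pad before letting go, with no drop and no thump. Keep the jar upright all the way and leave the other glassware where it stands.

Things in the scene. Friction and masses are not known exactly. Their poses are not given: they have to be found in the camera images.
- square_jar: The jar to pack: clear glass, square body 54 x 54 mm, 96 mm high, flat fixed wooden lid 50 x 50 mm, 110 mm high in all; 0.25 to 0.5 kg. Origin: centre of its underside; z up its axis, x and y square to its side faces. It starts on the shelf in any of three places, x pointing away from the robot, roughly along the shelf's x.
- shelf: White steel display shelf, fixed. Origin: on the table under the line of jars; x from the open front (robot side) to the rear, y along the shelf. Its board, 350 mm long, 150 mm above the table, spans x = -50 to +85 mm; jars stand at y about -115, 0 and +115 mm. Cheeks at y = +/-172 mm reach 186 mm above the table, rear posts (x = 65 to 85 mm, y = +/-172 mm) reach 320 mm.
- rail: Steel retaining rail along the shelf's front edge, fixed, 350 mm long, 6 mm thick, its top 40 mm above the board (190 mm above the table). Origin: under its middle at board height, at x = -47 mm in the shelf's frame; same axes as the shelf.
- glass_shelf: Clear glass shelf over the jars' rear half, fixed, 6 mm thick, underside 320 mm above the table, 60 mm above a standing jar's lid; a clear lip on its front edge, 4 mm thick, tops 350 mm. Origin: middle of its front lower edge, at x = +20 mm in the shelf's frame; it reaches back 65 mm and is 350 mm long. It leaves no room to grip straight down: come from the front, tilted 30 to 45 degrees.
- carton: Open cardboard carton, left or right in front of the shelf, fixed on a closed box 120 mm high; 120 x 210 mm outside, walls and divider 5 mm thick and 55 mm high, floor 5 mm. Origin: centre of the carton's underside, 120 mm above the table; y along the 210 mm side. A divider across y = 0 makes two cells 110 x 100 mm: the one on the +y side holds a tumbler, the one on the -y side is free.
- free_cell (a point): Centre of the free cell's mouth, 175 mm above the table, level with the carton's rim; axes as the carton's. The cell's floor is a sprung packing pad that fills it: its top lies somewhere from 132 to 158 mm above the table, not measured, so feel for it. It gives about 1 mm per 1.5 N, up to 12 mm.
- round_jar_a: Bystander: round lidded glass jar, 54 mm diameter, 110 mm high, on the same shelf. Origin: centre of its underside.
- round_jar_b: Bystander: a second round jar like the other. Origin: centre of its underside.
- tumbler: Bystander: glass tumbler 66 mm across the rim, 70 mm high, in the carton's other cell. Origin: centre of its underside.
- vase: Bystander: amber glass vase 92 mm across, 150 mm high, on the table on the other side from the carton. Origin: centre of its underside.
Not all that is in view belongs to the job. What is shaped like the square_jar but yellow is not meant.

How it is judged:
By the outcome, as a careful person would: the job done as asked, in the order asked, and still so for the second after the job is handed in, with the robot touching nothing.
It also fails if it takes over 48 s, if anything falls off the work surface, if the arm or the gripper's body presses on something with over 40 N, if the wrist force passes 120 N, or if a joint passes its speed limit or range.

## Robot

A 6-joint arm with a two-finger parallel gripper is mounted at the origin on the work surface. World frame = base frame: x ahead of the robot, y to its left, z up, the work surface at z = 0. Lengths are in m, angles in rad, forces in N, time in s.
With the tool pointing down it reaches from about 0.35 to 0.775 m from the base axis. Payload 7.3 kg.
Tool frame: the origin (TCP) lies on the centre line of the jaws, within the pads' length; the fingertips stand 11 mm ahead of it and the grasp point (between the pads) lies 8 mm behind it; y points along the fingers, z is the direction in which the jaws open and shut, and the axes are right-handed (so a half turn about y gives the same grasp; the last joint's range is limited). The gripper opens to 92 mm and grips with 3 to 60 N. Pads are 19 mm wide; open, the fingers measure 130 mm over their backs; the gripper's body (75 mm by 190 mm) begins 47 mm behind the grasp point.
Start: joints at [1.063, 0.342, 1.524, -0, 1.275, -0.146], TCP at [0.186, 0.491, 0.238] pointing down, gripper open.
Joint ranges: [-2.53, 2.53], [-0.77, 2.02], [0.04, 2.7], [-1, 4.14], [0.28, 2.66], [-3.11, 3.11]. Speed limits (rad/s): [2.57, 2.57, 3.14, 3.14, 3.14, 3.14].

## Interface

Orientations are given as [roll, pitch, yaw] about the fixed x, y, z axes, in that order (R = Rz(yaw) Ry(pitch) Rx(roll)).
In Python, from cell import robot, cams gives the robot as it stands.
- The arm moves only by the tool apply_moves, never from a script. Its argument "plan" is a list of rows, each a list of 7 numbers: the shift along the tool's x, y, z in m, then the turn, a rotation vector about the tool's x, y, z in degrees, then the gripper command: -1 is fully open, 1 is shut, values between are in proportion. A call has exactly 5 rows; each row is the pose to reach, as a shift and turn from the pose commanded when the call began, along the tool's axes at that moment; what a row does not reach only later rows make up. A row lasts 1/8 s, in which the tool goes at most 62.5 mm and 10.7 degrees, less where a joint would pass 70% of its speed; a pose out of reach is approached as far as the arm can. A call with a gripper value outside its range is refused whole. The fingers move at their own pace and stop on an object; "squeeze" is the grip in N (left out, the last holds). Time passes only in rows, so rows that repeat a pose let the fingers close, or fill a call up. It gives the time, the measured TCP pose, the force and the opening at its end, in the units of the state.
- robot.observe(): the state, without advancing time (a new reading comes with each control period).
- cams.read_camera(name): name is "side" or "top"; returns the picture (384x512x3 uint8, blue, green, red); there is no depth.
- cams.calibration(name): a dict with "fx", "fy", "cx", "cy" (pixels), "extrinsics" (4x4, takes a point from world to camera coordinates). Camera axes: x right, y up, looking along -z (the intrinsics and any distortion apply to the point x, -y, -z); pixel columns grow to the right and rows downward; lengths in m; the calibration is good to about 2 mm. A picture is of the moment at which its call begins. calibration takes no time and is no camera call.
- robot.hand_in(): hands the job in, once; it reports no verdict.
The state is a dict: "time": time; "qpos": joint angles; "qvel": joint speeds; "joint_efforts": joint torques, N m; "tool_pos": TCP position; "tool_rot": TCP orientation; "contact_force": force on the tool from outside, world axes, zero at the start; "torque": the same for the moment, N m; "opening": finger opening in m.
Only numpy, scipy, OpenCV 4.12 (cv2) and the standard library are available. Lean on these libraries where they do the work, as an engineer would, in place of code of your own. Each camera call takes 0.05 s, during which the arm holds its last target. There are 200 camera calls.

## Working session

There is one attempt and no reset: what is moved stays moved. The work goes in short steps, Python scripts to look and compute and a tool call to move; the robot and the scene stay as the last step left them, time stands still between calls to the robot, and variables do not carry over. Pictures are saved under pics/ and viewed, about 8 in all and at most 12, crops included, and the job is handed in when it is done.

Besides the shell and the picture viewer there is one more tool, called after "Emit:" as name(argument=value, ...), one argument or row to a line, values as JSON. apply_moves: Moves the arm, as the interface text tells. Its arguments: {"type":"object","properties":{"plan":{"type":"array","items":{"type":"array","items":{"type":"number"}}},"squeeze":{"type":"number"}},"required":["plan"]}

```bash
ls; mkdir -p pics; python3 - <<'E'
from cell import robot,cams
import cv2,numpy as np
for n in("side","top"):
    cv2.imwrite(f"pics/{n}0.png",cams.read_camera(n)); c=cams.calibration(n)
    print(n,{k:(np.round(v,4).tolist()) for k,v in c.items()})
s=robot.observe();print({k:np.round(v,3).tolist() for k,v in s.items()})
E
```

```text
pics
side {'fx': 483.7418, 'fy': 483.7418, 'cx': 255.0614, 'cy': 191.5362, 'extrinsics': [[0.9633, -0.2677, -0.0184, -0.5399], [0.1841, 0.6097, 0.7709, -0.2583], [-0.1952, -0.7461, 0.6366, -1.364], [0.0, 0.0, 0.0, 1.0]]}
top {'fx': 383.9323, 'fy': 383.9323, 'cx': 263.3227, 'cy': 197.5578, 'extrinsics': [[-0.0208, -0.9997, -0.0128, 0.028], [0.993, -0.0222, 0.1161, -0.5834], [-0.1163, -0.0103, 0.9932, -1.0359], [0.0, 0.0, 0.0, 1.0]]}
{'time': 0.1, 'qpos': [1.063, 0.343, 1.525, -0.0, 1.275, -0.146], 'qvel': [-0.0, -0.003, -0.003, -0.0, 0.001, -0.002], 'joint_efforts': [0.002, -43.2, -24.47, 0.072, 0.053, -0.0], 'tool_pos': [0.186, 0.491, 0.237], 'tool_rot': [-1.572, 0.0, -0.362], 'contact_force': [-0.368, -0.391, 0.315], 'torque': [-0.021, 0.032, 0.023], 'opening': 0.092}
```

View pics/side0.png

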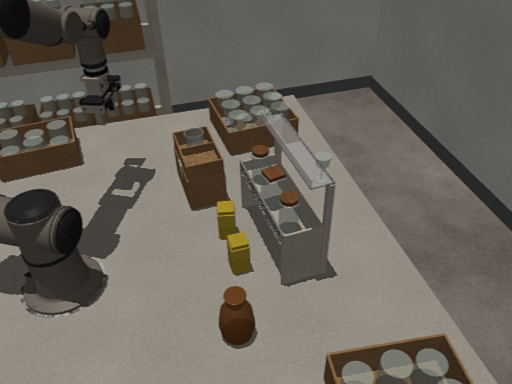

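View pics/top0.png

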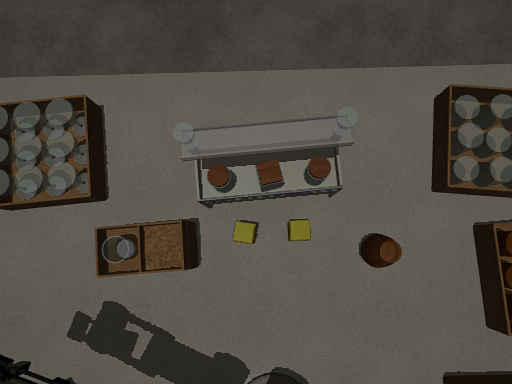

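The square jar is in the middle of the shelf: square lid at top (269,174), side (273,174). Round lids sit either side at top (219,177) and (319,168). The two yellow objects in front of the shelf, top (244,232) and (299,230), are decoys. The carton's free cell is at top (163,247), the tumbler at (118,249) and the vase at (380,250). I'll confirm in an enlarged crop.

```bash
python3 - <<'E'
import cv2,numpy as np
t=cv2.imread("pics/top0.png")[90:290,85:365]; s=cv2.imread("pics/side0.png")[100:290,160:350]
f=lambda i,a,b:cv2.convertScaleAbs(cv2.resize(i,(a,b),interpolation=cv2.INTER_CUBIC),alpha=1.6,beta=20)
cv2.imwrite("pics/ct.png",f(t,784,560)); cv2.imwrite("pics/cs.png",f(s,570,570))
E
```

```text
(no output)
```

View pics/ct.png

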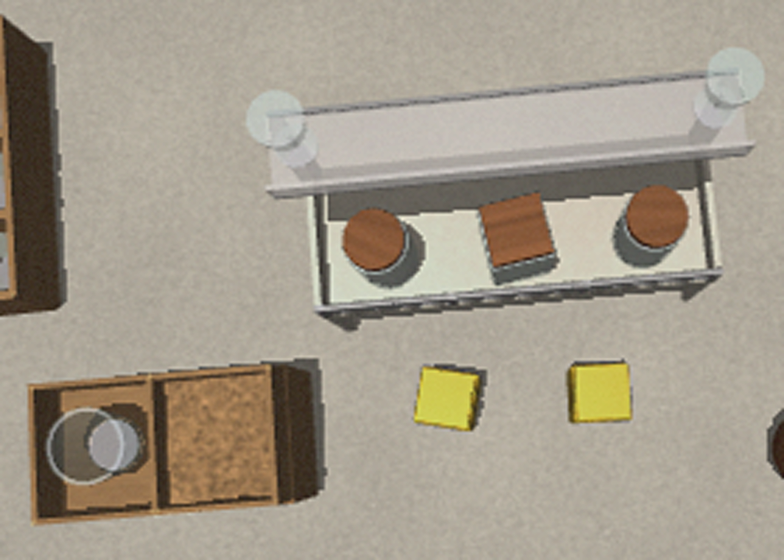

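View pics/cs.png

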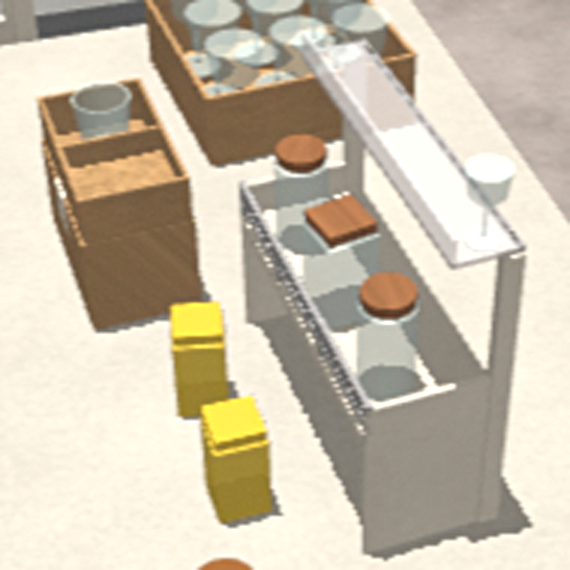

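```bash
cat > h.py <<'E'
from cell import robot,cams
import numpy as np,cv2
from scipy.spatial.transform import Rotation as R
C={n:cams.calibration(n) for n in("side","top")}
def ray(n,u,v,z):
    c=C[n];E=np.array(c["extrinsics"]);d=np.array([(u-c["cx"])/c["fx"],-(v-c["cy"])/c["fy"],-1.])
    o=-E[:3,:3].T@E[:3,3];w=E[:3,:3].T@d
    return (o+w*(z-o[2])/w[2])
def proj(n,p):
    c=C[n];E=np.array(c["extrinsics"]);q=E[:3,:3]@np.array(p)+E[:3,3]
    return c["cx"]-c["fx"]*q[0]/q[2], c["cy"]+c["fy"]*q[1]/q[2]
E
python3 - <<'E'
from h import *
np.set_printoptions(precision=4,suppress=True)
T=lambda P,z:np.array([ray("top",85+u/2.8-.3,90+v/2.8-.3,z)[:2] for u,v in P])
S=lambda P,z:np.array([ray("side",160+u/3-.3,100+v/3-.3,z)[:2] for u,v in P])
ang=lambda a,b:np.degrees(np.arctan2(*(b-a)[::-1]))
l=T([(480,206),(541,194),(557,254),(493,267)],.26);print("lid",l.mean(0),l,[ang(l[3],l[0]),ang(l[2],l[1]),ang(l[0],l[1])+90,ang(l[3],l[2])+90])
s=S([(305,215),(342,197),(377,219),(340,244)],.26);print("lid side",s.mean(0),s)
r=T([(318,311),(720,270)],.19);print("rail",r.mean(0),r,ang(r[0],r[1])+90)
g=T([(267,193),(752,150)],.35);print("lip",g.mean(0),g,ang(g[0],g[1])+90)
print("rounds",T([(375,240),(657,217)],.26),S([(301,152),(389,294)],.26))
c=T([(29,385),(271,365),(276,503),(36,523)],.175);print("carton",c.mean(0),c,ang(c[0],c[1])+90,ang(c[3],c[2])+90)
print("div",T([(152,378),(159,513)],.175))
print("carton side",S([(40,98),(140,80),(188,180),(77,208)],.175))
print("yellow",T([(452,397),(600,393)],.11))
E
```

```text
lid [ 0.6143 -0.002 ] [[ 0.6344  0.0275]
 [ 0.6429 -0.0211]
 [ 0.5945 -0.0324]
 [ 0.5853  0.0182]] [np.float64(10.753762206256615), np.float64(13.22250787764349), np.float64(9.979026032261828), np.float64(10.301987734160477)]
lid side [ 0.6152 -0.0062] [[ 0.5855  0.0083]
 [ 0.6258  0.0247]
 [ 0.6462 -0.0164]
 [ 0.6034 -0.0415]]
rail [ 0.5751 -0.0024] [[ 0.5614  0.1689]
 [ 0.5889 -0.1736]] 4.583727597126952
lip [0.64   0.0037] [[ 0.6285  0.1761]
 [ 0.6514 -0.1687]] 3.8043524592984994
rounds [[ 0.609   0.111 ]
 [ 0.6223 -0.1121]] [[ 0.6097  0.1057]
 [ 0.623  -0.1189]]
carton [0.4524 0.313 ] [[0.5046 0.4209]
 [0.5173 0.2122]
 [0.4002 0.2074]
 [0.3876 0.4114]] 3.48522687473762 3.547231965976337
div [[0.5083 0.3147]
 [0.3939 0.3068]]
carton side [[0.3904 0.4129]
 [0.5059 0.4169]
 [0.5161 0.2095]
 [0.3973 0.195 ]]
yellow [[ 0.4885  0.0606]
 [ 0.4892 -0.0749]]
```

```bash
cat >> h.py <<'E'
def rot(th,ps):
    t,p=np.radians([th,ps]);c,s,C_,S_=np.cos(t),np.sin(t),np.cos(p),np.sin(p)
    x=np.array([c*C_,c*S_,s]);y=np.array([s*C_,s*S_,-c]);return np.c_[x,y,np.cross(x,y)]
def now():
    s=robot.observe();return s,np.array(s["tool_pos"]),R.from_euler("xyz",s["tool_rot"]).as_matrix()
def row(g,th,ps):
    "row that brings the grasp point to g with tilt th, yaw ps (deg)"
    s,p,M=now();N=rot(th,ps);t=np.array(g)+.008*N[:,1]
    print("row",np.round(M.T@(t-p),4),np.round(R.from_matrix(M.T@N).as_rotvec(degrees=True),2))
def st():
    s,p,M=now();print("t",round(s["time"],2),"tcp",p.round(4),"grasp",(p-.008*M[:,1]).round(4),"tilt",np.degrees(np.arccos(-M[2,1])).round(1),"yaw",np.degrees(np.arctan2(-M[0,2],M[1,2])).round(1),"zaxis",M[2,2].round(3),"F",np.round(s["contact_force"],2),"open",round(s["opening"],4),"q",np.round(s["qpos"],2))
E
python3 - <<'E'
from h import *
st(); A=rot(38,8)[:,1]; g=np.array([.6147,-.004,.234]); print(g-.1*A)
row([.38,.22,.33],20,-6); row(g-.1*A,38,8)
E
```

```text
t 0.1 tcp [0.1857 0.4907 0.2371] grasp [0.1857 0.4907 0.2451] tilt 0.1 yaw -20.7 zaxis -0.001 F [-0.37 -0.39  0.31] open 0.0923 q [ 1.06  0.34  1.52 -0.    1.28 -0.15]
[ 0.55373301 -0.01256835  0.31280108]
row [ 0.2802 -0.0852 -0.1838] [  2.64 -14.57 -19.91]
row [ 0.5267 -0.069  -0.3382] [  9.59 -27.64 -37.22]
```

Emit:
apply_moves(
  plan=[
    [0.02,-0.045,-0.01,0,0,0,-1],
    [0.06,-0.08,-0.04,1,-4,-5,-1],
    [0.11,-0.09,-0.08,1,-7,-10,-1],
    [0.16,-0.09,-0.12,2,-10,-15,-1],
    [0.21,-0.09,-0.15,2.6,-14.5,-20,-1],
  ],
)

```text
time: 0.72
tool_pos: [0.3295, 0.2748, 0.3279]
tool_rot: [-1.571, -0.354, -0.103]
contact_force: [1.1, 0.1, -0.0]
opening: 0.092
```

```bash
python3 - <<'E'
from h import *
st(); row([.5537,-.0126,.3128],38,8)
E
```

```text
t 0.72 tcp [0.3295 0.2748 0.3279] grasp [0.3268 0.2751 0.3354] tilt 20.3 yaw -5.9 zaxis -0.0 F [ 1.14  0.07 -0.03] open 0.092 q [ 0.69 -0.02  1.77 -0.28  1.15 -0.69]
row [ 0.2338  0.1093 -0.2618] [  6.8  -12.16 -17.62]
```

Emit:
apply_moves(
  plan=[
    [0.035,0.012,-0.04,1,-2,-3,-1],
    [0.08,0.035,-0.09,2,-5,-7,-1],
    [0.13,0.06,-0.145,4,-8,-11,-1],
    [0.18,0.085,-0.2,5.5,-10,-15,-1],
    [0.225,0.105,-0.25,6.8,-12.2,-17.6,-1],
  ],
)

```text
time: 1.35
tool_pos: [0.4911, 0.0764, 0.3101]
tool_rot: [-1.559, -0.634, 0.118]
contact_force: [0.1, 0.7, -0.7]
opening: 0.0919
```

Emit:
apply_moves(
  plan=[
    [0,0,0,0,0,0,-1],
    [0,0,0,0,0,0,-1],
    [0,0,0,0,0,0,-1],
    [0,0,0,0,0,0,-1],
    [0,0,0,0,0,0,-1],
  ],
)

```text
time: 1.98
tool_pos: [0.4906, 0.079, 0.3106]
tool_rot: [-1.559, -0.632, 0.12]
contact_force: [-0.7, 1.3, 0.0]
opening: 0.0916
```

```bash
python3 - <<'E'
from h import *
st(); row([.5537,-.0126,.3128],38,8); row([.6147,-.004,.234],38,8)
f=lambda i:cv2.convertScaleAbs(i,alpha=1.6,beta=20)
t=cams.read_camera("top")[110:230,190:370];s=cams.read_camera("side")[100:290,190:350]
cv2.imwrite("pics/a.png",np.hstack([f(cv2.resize(t,(540,360))),f(cv2.resize(s,(252,300)))[:, :].copy() if 0 else cv2.copyMakeBorder(f(cv2.resize(s,(252,300))),0,60,0,0,0)]))
E
```

```text
t 1.98 tcp [0.4906 0.079  0.3106] grasp [0.4859 0.0784 0.3171] tilt 36.2 yaw 7.3 zaxis 0.01 F [-0.68  1.33  0.01] open 0.0916 q [-0.07 -0.07  1.98  0.22  0.62 -1.9 ]
row [ 0.0432  0.0356 -0.0989] [-0.   -0.92 -1.76]
row [ 0.0463  0.1356 -0.0988] [-0.   -0.92 -1.76]
```

View pics/a.png

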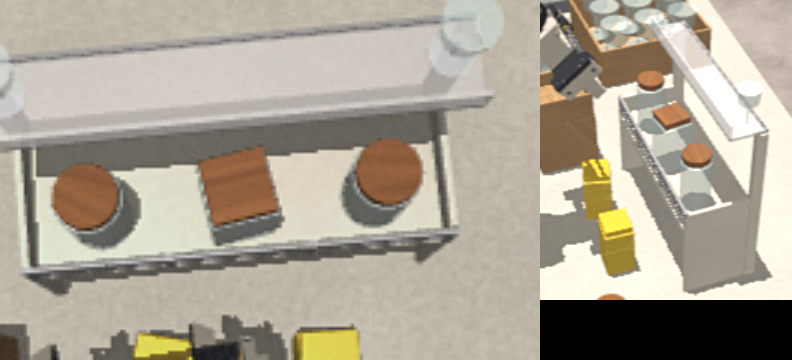

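The arm is short of the standoff and the jars are undisturbed. Square lid at crop (238,187), round lids at (88,196) and (389,172). I'll finish the standoff move.

Emit:
apply_moves(
  plan=[
    [0.01,0.009,-0.025,0,0,-0.5,-1],
    [0.022,0.018,-0.05,0,-0.5,-1,-1],
    [0.033,0.027,-0.075,0,-0.9,-1.7,-1],
    [0.043,0.036,-0.099,0,-0.9,-1.8,-1],
    [0.043,0.036,-0.099,0,-0.9,-1.8,-1],
  ],
)

```text
time: 2.7
tool_pos: [0.5593, -0.0142, 0.3054]
tool_rot: [-1.57, -0.663, 0.135]
contact_force: [0.0, 0.9, 0.4]
opening: 0.0921
```

```bash
python3 - <<'E'
from h import *
st(); row([.6147,-.004,.234],38,8)
for n in ("top","side"): cv2.imwrite(f"pics/{n}1.png",cams.read_camera(n))
E
```

```text
t 2.7 tcp [ 0.5593 -0.0142  0.3054] grasp [ 0.5545 -0.0149  0.3117] tilt 38.0 yaw 7.8 zaxis 0.001 F [0.04 0.89 0.37] open 0.0921 q [-0.31  0.06  1.88  0.46  0.64 -2.31]
row [0.0003 0.0989 0.0026] [ 0.11 -0.2  -0.  ]
```

Emit:
apply_moves(
  plan=[
    [0,0.015,0.001,0,0,0,-1],
    [0,0.035,0.002,0,0,0,-1],
    [0,0.055,0.0026,0,0,0,-1],
    [0,0.07,0.0026,0,0,0,-1],
    [0,0.08,0.0026,0,0,0,-1],
  ],
)

```text
time: 3.42
tool_pos: [0.6074, -0.0029, 0.2418]
tool_rot: [-1.57, -0.663, 0.138]
contact_force: [0.0, 0.1, -0.8]
opening: 0.0921
```

```bash
python3 - <<'E'
from h import *
st(); row([.6147,-.004,.234],38,8)
f=lambda i:cv2.convertScaleAbs(i,alpha=1.6,beta=20)
t=cams.read_camera("top")[110:230,190:370];s=cams.read_camera("side")[130:250,220:340]
cv2.imwrite("pics/b.png",np.hstack([f(cv2.resize(t,(480,320))),f(cv2.resize(s,(320,320)))]))
E
```

```text
t 3.42 tcp [ 0.6074 -0.0029  0.2418] grasp [ 0.6025 -0.0036  0.2481] tilt 38.0 yaw 8.0 zaxis 0.001 F [ 0.03  0.15 -0.82] open 0.0921 q [-0.25  0.22  1.88  0.54  0.47 -2.38]
row [ 0.0008  0.0185 -0.0021] [ 0.   -0.06 -0.02]
```

View pics/b.png

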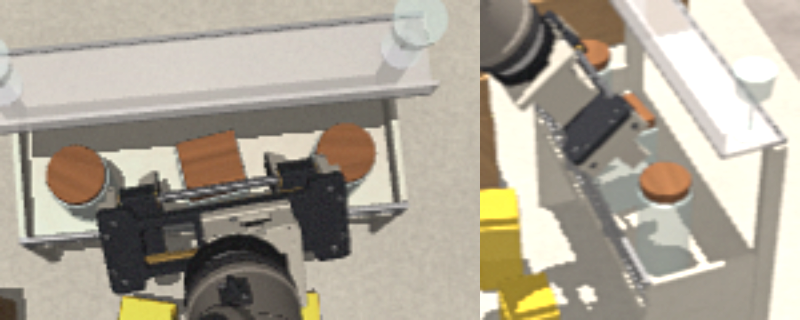

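Fingers straddle the square jar (crop fingers (140,190) and (285,170), lid (211,160)). Jar b at (345,150) is clear of the gripper body. I'll advance and close.

Emit:
apply_moves(
  plan=[
    [0,0.006,-0.001,0,0,0,-1],
    [-0.001,0.012,-0.002,0,0,0,-1],
    [-0.002,0.016,-0.002,0,0,0,-1],
    [-0.002,0.016,-0.002,0,0,0,-1],
    [-0.002,0.016,-0.002,0,0,0,-1],
  ],
)

```text
time: 4.15
tool_pos: [0.6157, -0.0045, 0.2291]
tool_rot: [-1.571, -0.664, 0.138]
contact_force: [1.4, -0.6, 0.3]
opening: 0.0919
```

Emit:
apply_moves(
  plan=[
    [0,0,0,0,0,0,-0.3],
    [0,0,0,0,0,0,0],
    [0,0,0,0,0,0,0.2],
    [0,0,0,0,0,0,0.4],
    [0,0,0,0,0,0,0.6],
  ],
  squeeze=10,
)

```text
time: 4.78
tool_pos: [0.6155, -0.0041, 0.229]
tool_rot: [-1.57, -0.664, 0.138]
contact_force: [-0.4, 2.9, 0.4]
opening: 0.0565
```

```bash
python3 - <<'E'
from h import *
st(); row([.6107,-.004,.234],38,8)
E
```

```text
t 4.78 tcp [ 0.6155 -0.0041  0.229 ] grasp [ 0.6107 -0.0048  0.2353] tilt 38.0 yaw 7.9 zaxis 0.001 F [-0.42  2.88  0.43] open 0.0565 q [-0.25  0.25  1.88  0.57  0.44 -2.41]
row [-0.0007  0.0011  0.0008] [ 0.01 -0.08  0.02]
```

Emit:
apply_moves(
  plan=[
    [0,0,0,0,0,0,1],
    [0,0,0,0,0,0,1],
    [0,0,0,0,0,0,1],
    [0,0,0,0,0,0,1],
    [0,0,0,0,0,0,1],
  ],
  squeeze=30,
)

```text
time: 5.4
tool_pos: [0.6157, -0.0043, 0.229]
tool_rot: [-1.57, -0.664, 0.138]
contact_force: [-0.5, 3.1, 1.9]
opening: 0.0554
```

```bash
python3 - <<'E'
from h import *
st(); s,p,M=now();print(M.T@[0,0,.05], M.T@[.003,0,.05])
E
```

```text
t 5.4 tcp [ 0.6157 -0.0043  0.229 ] grasp [ 0.6108 -0.005   0.2353] tilt 38.0 yaw 7.9 zaxis 0.0 F [-0.51  3.07  1.9 ] open 0.0554 q [-0.25  0.25  1.88  0.57  0.44 -2.41]
[ 3.08052663e-02 -3.93831816e-02  2.38819831e-05] [ 0.0331459  -0.0375526  -0.00038893]
```

Emit:
apply_moves(
  plan=[
    [0.001,-0.0012,0,0,0,0,1],
    [0.002,-0.0025,0,0,0,0,1],
    [0.0035,-0.0045,0,0,0,0,1],
    [0.005,-0.0062,0,0,0,0,1],
    [0.0062,-0.0079,0,0,0,0,1],
  ],
)

```text
time: 6.02
tool_pos: [0.6157, -0.0045, 0.2392]
tool_rot: [-1.57, -0.664, 0.138]
contact_force: [0.1, 0.3, -4.3]
opening: 0.0552
```

```bash
python3 - <<'E'
from h import *
st()
f=lambda i:cv2.convertScaleAbs(i,alpha=1.6,beta=20)
t=cams.read_camera("top")[120:210,205:340];s=cams.read_camera("side")[140:230,230:320]
cv2.imwrite("pics/c.png",np.hstack([f(cv2.resize(t,(480,320),interpolation=2)),f(cv2.resize(s,(320,320),interpolation=2))]))
E
```

```text
t 6.03 tcp [ 0.6157 -0.0045  0.2392] grasp [ 0.6108 -0.0051  0.2455] tilt 38.0 yaw 7.9 zaxis 0.0 F [ 0.1   0.33 -4.32] open 0.0552 q [-0.25  0.24  1.87  0.54  0.47 -2.38]
```

View pics/c.png

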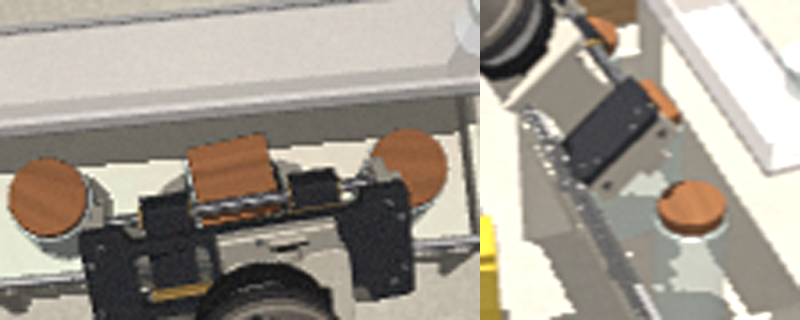

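The jar is gripped and off the board, carrying about 4.3 N. Lid at crop (230,170) is square to the jaws and the neighbours haven't moved. I'll lift 39 mm more, straight up.

Emit:
apply_moves(
  plan=[
    [0.006,-0.005,0,0,0,0,1],
    [0.013,-0.012,0,0,0,0,1],
    [0.019,-0.02,0,0,0,0,1],
    [0.0235,-0.027,0,0,0,0,1],
    [0.0255,-0.03,0,0,0,0,1],
  ],
)

```text
time: 6.75
tool_pos: [0.6174, -0.0043, 0.2794]
tool_rot: [-1.571, -0.665, 0.138]
contact_force: [-0.1, -0.5, -3.8]
opening: 0.0553
```

```bash
python3 - <<'E'
from h import *
st();s,p,M=now();print(M.T@[-.1,-.014,0])
E
```

```text
t 6.75 tcp [ 0.6174 -0.0043  0.2794] grasp [ 0.6125 -0.0049  0.2857] tilt 38.1 yaw 7.9 zaxis -0.0 F [-0.11 -0.52 -3.84] open 0.0553 q [-0.25  0.19  1.8   0.45  0.56 -2.27]
[-0.07946964 -0.06229418 -0.00011126]
```

Emit:
apply_moves(
  plan=[
    [-0.008,-0.0063,0,0,0,0,1],
    [-0.022,-0.0173,0,0,0,0,1],
    [-0.04,-0.0314,0,0,0,0,1],
    [-0.06,-0.047,0,0,0,0,1],
    [-0.0795,-0.0623,0,0,0,0,1],
  ],
)

```text
time: 7.38
tool_pos: [0.5156, -0.018, 0.2779]
tool_rot: [-1.57, -0.663, 0.138]
contact_force: [0.3, 0.6, -3.9]
opening: 0.0549
```

```bash
python3 - <<'E'
from h import *
st(); s,p,M=now()
t=cams.read_camera("top");s_=cams.read_camera("side")
f=lambda i:cv2.convertScaleAbs(i,alpha=1.6,beta=20)
cv2.imwrite("pics/d.png",np.hstack([f(cv2.resize(t[120:270,170:370],(427,320),interpolation=2)),f(cv2.resize(s_[110:270,170:330],(320,320),interpolation=2))]))
row([.451,.26,.315],38,8); row([.451,.26,.285],38,5)
E
```

```text
t 7.38 tcp [ 0.5156 -0.018   0.2779] grasp [ 0.5107 -0.0186  0.2842] tilt 38.0 yaw 7.9 zaxis 0.001 F [ 0.26  0.57 -3.86] open 0.0549 q [-0.37  0.    2.02  0.56  0.59 -2.47]
row [ 0.0031 -0.0365  0.284 ] [ 0.02 -0.13 -0.07]
row [-0.0153 -0.0129  0.2837] [-1.82  2.24 -0.07]
```

View pics/d.png

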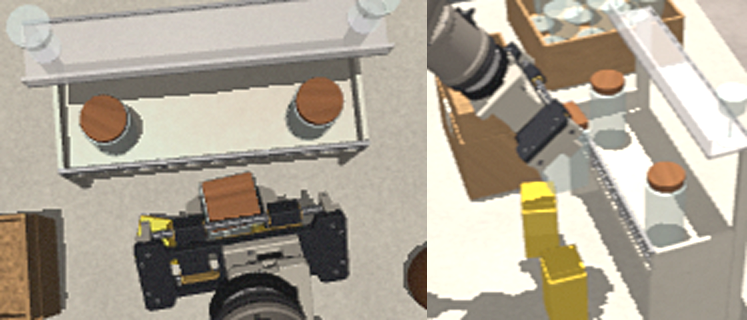

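The jar is clear in front of the rail (lid at crop (232,196)). Both round jars and the yellow decoys are in place. I'll carry it to the cell with a slight rise.

Emit:
apply_moves(
  plan=[
    [0,-0.006,0.012,0,0,0,1],
    [0,-0.014,0.038,0,0,0,1],
    [0,-0.02,0.07,0,0,0,1],
    [0,-0.024,0.105,0,0,0,1],
    [0,-0.025,0.14,0,0,0,1],
  ],
)

```text
time: 8.1
tool_pos: [0.4823, 0.1195, 0.2984]
tool_rot: [-1.57, -0.664, 0.137]
contact_force: [-0.7, -0.8, -4.3]
opening: 0.054
```

```bash
python3 - <<'E'
from h import *
st();row([.451,.26,.30],38,6)
print(ray("top",278.7,211.9,.309))
E
```

```text
t 8.1 tcp [0.4823 0.1195 0.2984] grasp [0.4775 0.1188 0.3047] tilt 38.1 yaw 7.9 zaxis 0.001 F [-0.69 -0.82 -4.33] open 0.054 q [ 0.06 -0.07  2.03  0.1   0.52 -1.72]
row [-0.0084 -0.0004  0.1433] [-1.19  1.45  0.06]
[ 0.52131778 -0.01839536  0.309     ]
```

Emit:
apply_moves(
  plan=[
    [-0.002,0,0.03,0,0,0,1],
    [-0.004,0,0.065,0,0.5,0,1],
    [-0.007,0,0.1,-1,1,0,1],
    [-0.009,-0.001,0.13,-1.2,1.5,0,1],
    [-0.0095,-0.001,0.1433,-1.2,1.5,0,1],
  ],
)

```text
time: 8.72
tool_pos: [0.4543, 0.2613, 0.2927]
tool_rot: [-1.57, -0.663, 0.106]
contact_force: [0.3, -0.3, -4.0]
opening: 0.0542
```

```bash
python3 - <<'E'
from h import *
st();row([.450,.26,.27],38,6)
t=cams.read_camera("top");s_=cams.read_camera("side")
f=lambda i:cv2.convertScaleAbs(i,alpha=1.6,beta=20)
cv2.imwrite("pics/e.png",np.hstack([f(cv2.resize(t[190:300,85:245],(465,320),interpolation=2)),f(cv2.resize(s_[70:230,140:300],(320,320),interpolation=2))]))
E
```

```text
t 8.72 tcp [0.4543 0.2613 0.2927] grasp [0.4494 0.2608 0.2991] tilt 38.0 yaw 6.1 zaxis 0.001 F [ 0.32 -0.25 -4.03] open 0.0542 q [ 0.52  0.04  1.94 -0.46  0.59 -0.85]
row [-0.0174  0.0232 -0.0009] [-0.1   0.05 -0.01]
```

View pics/e.png

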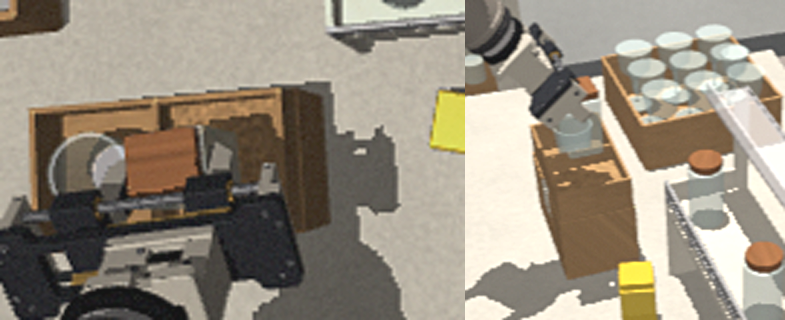

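```bash
python3 - <<'E'
from h import *
print(ray("top",140.4,245,.324))
for p in([.455,.26,.214],[.455,.26,.324],[.455,.26,.175]):
    a=proj("side",p);b=proj("top",p);print((465+(a[0]-140)*2,(a[1]-70)*2),((b[0]-85)*2.906,(b[1]-190)*2.906))
E
```

```text
[0.4596468  0.26102316 0.324     ]
(np.float64(582.9764989739117), np.float64(147.66057774754796)) (np.float64(208.37580658031686), np.float64(164.81700045742514))
(np.float64(576.1665622955558), np.float64(86.06340474479947)) (np.float64(162.35946883520333), np.float64(166.58396909100276))
(np.float64(585.2417533889732), np.float64(168.15023494851255)) (np.float64(222.05995337256442), np.float64(164.2915466872206))
```

The jar is over the free cell, 3 mm off centre (lid at crop (161,160), jar base and cell mouth match the projection). Lowering.

Emit:
apply_moves(
  plan=[
    [-0.005,0.004,0,0,0,0,1],
    [-0.013,0.013,0,0,0,0,1],
    [-0.021,0.023,0,0,0,0,1],
    [-0.027,0.031,0,0,0,0,1],
    [-0.03,0.0337,0,0,0,0,1],
  ],
)

```text
time: 9.45
tool_pos: [0.452, 0.2584, 0.2471]
tool_rot: [-1.572, -0.662, 0.104]
contact_force: [-0.2, -0.4, -3.3]
opening: 0.0539
```

Emit:
apply_moves(
  plan=[
    [-0.0006,0.0008,0,0,0,0,1],
    [-0.0015,0.002,0,0,0,0,1],
    [-0.0025,0.0032,0,0,0,0,1],
    [-0.0034,0.0044,0,0,0,0,1],
    [-0.0043,0.0055,0,0,0,0,1],
  ],
)

```text
time: 10.07
tool_pos: [0.4521, 0.259, 0.2412]
tool_rot: [-1.571, -0.664, 0.105]
contact_force: [-0.2, -0.8, -5.1]
opening: 0.0542
```

Emit:
apply_moves(
  plan=[
    [-0.0007,0.0009,0,0,0,0,1],
    [-0.0014,0.0018,0,0,0,0,1],
    [-0.002,0.0026,0,0,0,0,1],
    [-0.0026,0.0033,0,0,0,0,1],
    [-0.0031,0.004,0,0,0,0,1],
  ],
)

```text
time: 10.7
tool_pos: [0.4522, 0.259, 0.2361]
tool_rot: [-1.571, -0.664, 0.105]
contact_force: [-0.1, -1.1, -3.8]
opening: 0.0542
```

Emit:
apply_moves(
  plan=[
    [-0.0006,0.0008,0,0,0,0,1],
    [-0.0012,0.0016,0,0,0,0,1],
    [-0.0018,0.0024,0,0,0,0,1],
    [-0.0025,0.0032,0,0,0,0,1],
    [-0.0025,0.0032,0,0,0,0,1],
  ],
)

```text
time: 11.32
tool_pos: [0.4521, 0.259, 0.232]
tool_rot: [-1.571, -0.664, 0.105]
contact_force: [0.9, 0.2, -4.0]
opening: 0.0543
```

Emit:
apply_moves(
  plan=[
    [-0.0006,0.0008,0,0,0,0,1],
    [-0.0012,0.0016,0,0,0,0,1],
    [-0.0018,0.0024,0,0,0,0,1],
    [-0.0025,0.0032,0,0,0,0,1],
    [-0.0025,0.0032,0,0,0,0,1],
  ],
)

```text
time: 11.95
tool_pos: [0.4521, 0.2589, 0.2278]
tool_rot: [-1.571, -0.663, 0.105]
contact_force: [-0.2, 0.2, -3.0]
opening: 0.0542
```

Emit:
apply_moves(
  plan=[
    [-0.0004,0.0005,0,0,0,0,1],
    [-0.0008,0.001,0,0,0,0,1],
    [-0.0012,0.0016,0,0,0,0,1],
    [-0.0012,0.0016,0,0,0,0,1],
    [-0.0012,0.0016,0,0,0,0,1],
  ],
)

```text
time: 12.58
tool_pos: [0.4522, 0.259, 0.2261]
tool_rot: [-1.571, -0.664, 0.104]
contact_force: [-0.2, 0.1, -3.8]
opening: 0.0543
```

```bash
python3 - <<'E'
from h import *
st()
E
```

```text
t 12.57 tcp [0.4522 0.259  0.2261] grasp [0.4473 0.2585 0.2324] tilt 38.0 yaw 6.0 zaxis -0.0 F [-0.17  0.13 -3.79] open 0.0543 q [ 0.52  0.13  2.06 -0.66  0.42 -0.61]
```

Not touching yet (base about 0.147). I'll continue in 4 mm calls.

Emit:
apply_moves(
  plan=[
    [-0.0006,0.0008,0,0,0,0,1],
    [-0.0012,0.0016,0,0,0,0,1],
    [-0.0018,0.0024,0,0,0,0,1],
    [-0.0025,0.0032,0,0,0,0,1],
    [-0.0025,0.0032,0,0,0,0,1],
  ],
)

```text
time: 13.2
tool_pos: [0.4524, 0.2591, 0.2223]
tool_rot: [-1.571, -0.664, 0.105]
contact_force: [-2.0, -0.3, 1.9]
opening: 0.0546
```

Contact felt: Fz went from -3.9 to +1.9. I'll ease back 1 mm so the pad carries just the jar's weight.

Emit:
apply_moves(
  plan=[
    [0.0003,-0.0004,0,0,0,0,1],
    [0.0006,-0.0008,0,0,0,0,1],
    [0.0006,-0.0008,0,0,0,0,1],
    [0.0006,-0.0008,0,0,0,0,1],
    [0.0006,-0.0008,0,0,0,0,1],
  ],
)

```text
time: 13.82
tool_pos: [0.4522, 0.2591, 0.223]
tool_rot: [-1.571, -0.664, 0.104]
contact_force: [-1.9, -0.2, 0.2]
opening: 0.0543
```

```bash
python3 - <<'E'
from h import *
for i in range(3): st(); cams.read_camera("side")
E
```

```text
t 13.82 tcp [0.4522 0.2591 0.223 ] grasp [0.4473 0.2586 0.2293] tilt 38.0 yaw 6.0 zaxis 0.0 F [-1.92 -0.17  0.16] open 0.0543 q [ 0.52  0.13  2.06 -0.68  0.41 -0.6 ]
t 13.88 tcp [0.4522 0.2591 0.223 ] grasp [0.4473 0.2586 0.2293] tilt 38.0 yaw 6.0 zaxis 0.0 F [-1.03  0.6   0.52] open 0.054 q [ 0.52  0.13  2.06 -0.68  0.41 -0.6 ]
t 13.93 tcp [0.4522 0.2591 0.223 ] grasp [0.4473 0.2585 0.2293] tilt 38.0 yaw 6.0 zaxis 0.0 F [-1.91  0.22  1.56] open 0.0542 q [ 0.52  0.13  2.06 -0.68  0.41 -0.6 ]
```

Emit:
apply_moves(
  plan=[
    [0,0,0,0,0,0,-0.1],
    [0,0,0,0,0,0,-0.2],
    [0,0,0,0,0,0,-0.25],
    [0,0,0,0,0,0,-0.35],
    [0,0,0,0,0,0,-0.5],
  ],
  squeeze=5,
)

```text
time: 14.6
tool_pos: [0.4522, 0.2589, 0.223]
tool_rot: [-1.571, -0.664, 0.104]
contact_force: [0.2, 0.5, 0.8]
opening: 0.0666
```

Emit:
apply_moves(
  plan=[
    [0,0,0,0,0,0,-0.7],
    [0,0,0,0,0,0,-0.8],
    [0,0,0,0,0,0,-0.8],
    [0,0,0,0,0,0,-0.8],
    [0,0,0,0,0,0,-0.8],
  ],
)

```text
time: 15.22
tool_pos: [0.4522, 0.259, 0.2229]
tool_rot: [-1.571, -0.664, 0.104]
contact_force: [1.0, 0.7, 0.4]
opening: 0.0826
```

```bash
python3 - <<'E'
from h import *
st()
t=cams.read_camera("top");s_=cams.read_camera("side")
f=lambda i:cv2.convertScaleAbs(i,alpha=1.6,beta=20)
cv2.imwrite("pics/f.png",np.hstack([f(cv2.resize(t[190:300,85:245],(465,320),interpolation=2)),f(cv2.resize(s_[90:210,140:260],(320,320),interpolation=2))]))
E
```

```text
t 15.22 tcp [0.4522 0.259  0.2229] grasp [0.4473 0.2585 0.2292] tilt 38.0 yaw 6.0 zaxis -0.0 F [0.96 0.66 0.37] open 0.0826 q [ 0.52  0.13  2.06 -0.68  0.41 -0.6 ]
```

View pics/f.png

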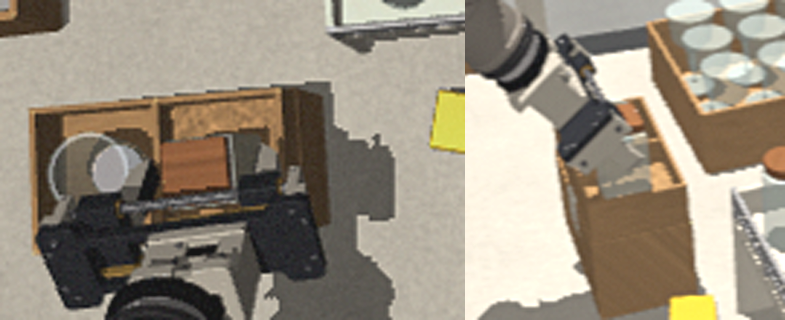

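The jar stands free in the cell (lid at crop (196,165)), fingers clear on both sides. Retreating along the tool axis.

Emit:
apply_moves(
  plan=[
    [0,-0.008,0,0,0,0,-0.8],
    [0,-0.025,0,0,0,0,-0.8],
    [0,-0.05,0,0,0,0,-0.8],
    [0,-0.08,0,0,0,0,-0.8],
    [0,-0.11,0,0,0,0,-0.8],
  ],
)

```text
time: 15.95
tool_pos: [0.3838, 0.2518, 0.3106]
tool_rot: [-1.57, -0.664, 0.104]
contact_force: [-0.8, 0.1, -0.3]
opening: 0.0824
```

Emit:
apply_moves(
  plan=[
    [0,-0.02,0,0,0,0,-0.8],
    [0,-0.03,0,0,0,0,-0.8],
    [0,-0.04,0,0,0,0,-0.8],
    [0,-0.04,0,0,0,0,-0.8],
    [0,-0.04,0,0,0,0,-0.8],
  ],
)

```text
time: 16.58
tool_pos: [0.3603, 0.2493, 0.3405]
tool_rot: [-1.572, -0.663, 0.105]
contact_force: [0.1, 0.7, -1.1]
opening: 0.0827
```

```bash
python3 - <<'E'
from h import *
st()
t=cams.read_camera("top");s_=cams.read_camera("side")
f=lambda i:cv2.convertScaleAbs(i,alpha=1.6,beta=20)
cv2.imwrite("pics/g.png",np.hstack([f(cv2.resize(t[110:300,85:405],(480,285),interpolation=2)),cv2.resize(f(s_[90:210,140:260]),(285,285),interpolation=2)]))
E
```

```text
t 16.57 tcp [0.3603 0.2493 0.3405] grasp [0.3554 0.2488 0.3468] tilt 38.0 yaw 6.0 zaxis -0.001 F [ 0.1   0.67 -1.14] open 0.0827 q [ 0.66 -0.16  1.98 -0.47  0.79 -0.77]
```

View pics/g.png

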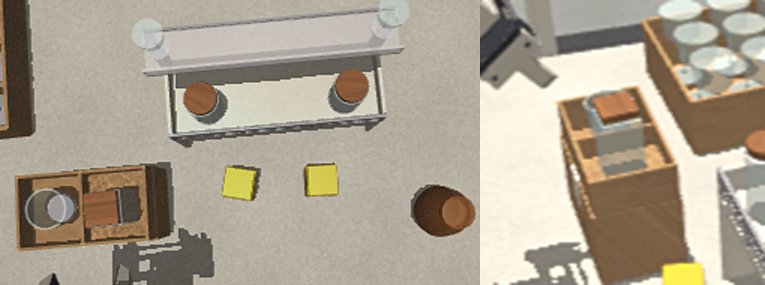

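The jar is upright in the free cell (lid at crop (101,208) from above, side (613,105)). The gripper is clear. The round jars, tumbler, vase and decoys are where they started.

```bash
python3 -c "
from cell import robot
print(robot.hand_in())"
```

```text
the job is handed in; nothing more can be done
None
```

The square jar now stands upright in the carton's free cell, released and with the gripper clear of everything. I handed the job in about 16.6 s into the run.

- **Taking it off the shelf:** I gripped the jar from the front at a 38° tilt, lifted it 50 mm, then drew it forward. By the given heights, that left about 10 mm over the rail and 10 mm under the glass. The wrist force read only the jar's weight, about 4 N, so there was no sign of a knock.
- **Setting it down:** I lowered it in steps of a few millimetres. The vertical force rose from about −3.9 N to +1.9 N, with the jar's base near 143 mm above the table. I then eased up about 1 mm so the pad carried just the jar's weight, and released it.
- **Last checks:** The last pictures show the jar upright in its cell. They show the round jars, tumbler, vase and yellow decoys where they started.
- **Small deviation:** When I closed the jaws, the jar turned about 3° to line up with them, with the opening first reading 55.4 mm and later 54.2 mm. I did not re-measure its exact yaw or position after letting go. No check failed.

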